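Return toner tins to the mixing machine and start the stirrers

TASK

Put every toner tin on the bench back into the paint mixing machine, each in the bay tagged with its own colour, slid under the drive beam until it is fully home with its handle to the front. When all of them are in, slide the cover of the start station fully open, press the green button all the way in, and slide the cover fully shut again; in the end all tins must still be home. Leave the cups, bottles and other things on the bench where they stand.

Things in the scene. Friction and masses are not known exactly. Their poses are not given: they have to be found in the camera images.
- tin_red: red toner tin (a tin may be absent): upright steel tin, 74 mm in diameter, red band, red disc on its black mixing lid; lid top 104 mm up, white stirrer key on it to 116 mm. 0.25 to 0.47 kg, half full, centre of mass about 30 mm up. Origin: centre of its underside, z up. Its handle points along its own -x.
- tin_yellow: yellow toner tin (a tin may be absent): upright steel tin, 74 mm in diameter, yellow band, yellow disc on its black mixing lid; lid top 104 mm up, white stirrer key on it to 116 mm. 0.25 to 0.47 kg, half full, centre of mass about 30 mm up. Origin: centre of its underside, z up. Its handle points along its own -x.
- tin_green: green toner tin (a tin may be absent): upright steel tin, 74 mm in diameter, green band, green disc on its black mixing lid; lid top 104 mm up, white stirrer key on it to 116 mm. 0.25 to 0.47 kg, half full, centre of mass about 30 mm up. Origin: centre of its underside, z up. Its handle points along its own -x.
- tin_blue: blue toner tin (a tin may be absent): upright steel tin, 74 mm in diameter, blue band, blue disc on its black mixing lid; lid top 104 mm up, white stirrer key on it to 116 mm. 0.25 to 0.47 kg, half full, centre of mass about 30 mm up. Origin: centre of its underside, z up. Its handle points along its own -x.
- handle_red (a point): point on the red tin's black handle where to take it, 72 mm along the tin's -x and 78 mm above its underside; axes are the tin's. The handle is an upright bar 22 mm (x) by 18 mm (y), 30 to 104 mm above the tin's underside, joined to the lid by an arm at its top. Take it from above with the TCP here, fingers closing along y.
- handle_yellow (a point): point on the yellow tin's black handle where to take it, 72 mm along the tin's -x and 78 mm above its underside; axes are the tin's. The handle is an upright bar 22 mm (x) by 18 mm (y), 30 to 104 mm above the tin's underside, joined to the lid by an arm at its top. Take it from above with the TCP here, fingers closing along y.
- handle_green (a point): point on the green tin's black handle where to take it, 72 mm along the tin's -x and 78 mm above its underside; axes are the tin's. The handle is an upright bar 22 mm (x) by 18 mm (y), 30 to 104 mm above the tin's underside, joined to the lid by an arm at its top. Take it from above with the TCP here, fingers closing along y.
- handle_blue (a point): point on the blue tin's black handle where to take it, 72 mm along the tin's -x and 78 mm above its underside; axes are the tin's. The handle is an upright bar 22 mm (x) by 18 mm (y), 30 to 104 mm above the tin's underside, joined to the lid by an arm at its top. Take it from above with the TCP here, fingers closing along y.
- bay_red (a point): the red-tagged bay: point on the shelf where the centre of the red tin's underside is when the tin is fully home, touching the back stop. x points into the bay, z up. A lane 80 mm wide between guides 45 mm high that start, with rounded noses, 50 mm before this point. The tin goes in along +x with its handle to the front (tin's x along the bay's x).
- bay_yellow (a point): the yellow-tagged bay: point on the shelf where the centre of the yellow tin's underside is when the tin is fully home, touching the back stop. x points into the bay, z up. A lane 80 mm wide between guides 45 mm high that start, with rounded noses, 50 mm before this point. The tin goes in along +x with its handle to the front (tin's x along the bay's x).
- bay_green (a point): the green-tagged bay: point on the shelf where the centre of the green tin's underside is when the tin is fully home, touching the back stop. x points into the bay, z up. A lane 80 mm wide between guides 45 mm high that start, with rounded noses, 50 mm before this point. The tin goes in along +x with its handle to the front (tin's x along the bay's x).
- bay_blue (a point): the blue-tagged bay: point on the shelf where the centre of the blue tin's underside is when the tin is fully home, touching the back stop. x points into the bay, z up. A lane 80 mm wide between guides 45 mm high that start, with rounded noses, 50 mm before this point. The tin goes in along +x with its handle to the front (tin's x along the bay's x).
- mixer: white paint mixing machine, 390 mm wide, fixed. x points away from its open front; the bays' home points lie on its y axis, 90 mm apart, on a shelf 10 mm high whose front edge is 115 mm before them. A drive beam hangs over the bays: underside 128 mm above the shelf, front face 12 mm before the home points, top 180 mm above the shelf (motor 225 mm). Tins go in only by sliding under it.
- station: yellow start station, fixed, 110 mm (x) by 170 mm (y), 60 mm high. Origin: centre of its underside. The button is on its top at y = -40 mm, under the sliding cover.
- cover (a joint): travel of the station's splash cover, m: 0 shut over the start button, 0.062 fully open; opening slides it along the station's +y. Stays where left; about 1.5 N to move. At 0.05 or more a fingertip can get at the button.
- cover_knob (a point): middle of the black upright knob, 20 by 20 mm and 26 mm high, on the grey cover plate (62 mm in x, 56 mm in y, 4 mm thick); the plate's top is 13 mm below this point. Axes are the station's; the cover opens along +y. Two guide rails, 31 to 38 mm either side in x, end 2 mm above the plate's top.
- start (a joint): travel of the start button, m: 0 released, 0.006 fully in; sprung, starts at about 1 N, fully in at 4.5 N.
- start_top (a point): centre of the top of the green start button, 30 mm in diameter, 66 mm above the bench, 6 mm proud of the station; 4 mm below the cover when that is shut. Pressed straight down.
- mixcup: bystander: white open mixing cup, 84 mm across and 95 mm high, on the weighing scale (140 by 150 mm, pan 36 mm high). Origin: centre of its underside.
- jug: bystander: blue jug 76 mm across and 85 mm high, with a handle to its +y, in front of the mixing machine near the robot. Origin: centre of its underside.
- hardener: bystander: white bottle 56 mm across, 130 mm high. Origin: centre of its underside.
- can_a: bystander: paint can 98 mm across, 115 mm high. Origin: centre of its underside.
- spatula: bystander: spatula 160 mm long lying flat. Origin on the bench under its middle.

How it is judged:
By the outcome, as a careful person would: the job done as asked, in the order asked, and still so for the second after the job is handed in, with the robot touching nothing.
Of tin_red, tin_yellow, tin_green, tin_blue only 3 to 4 are there at a start; the rules pass over those that are not, and their reading is None.
At some moment in a run one of tin_red, tin_yellow, tin_green, tin_blue may be knocked a few centimetres aside while the robot is not near it.
It also fails if it takes over 210 s, if anything falls off the work surface, if the arm or the gripper's body presses on something with over 40 N, if the wrist force passes 120 N, or if a joint passes its speed limit or range.

ROBOT

A 6-joint arm with a two-finger parallel gripper is mounted at the origin on the work surface. World frame = base frame: x ahead of the robot, y to its left, z up, the work surface at z = 0. Lengths are in m, angles in rad, forces in N, time in s.
With the tool pointing down it reaches from about 0.275 to 0.75 m from the base axis. Payload 10.2 kg.
Tool frame: the origin (TCP) lies between the finger pads, 19 mm behind the fingertips; this is the grasp point; z points along the fingers, y is the line along which they close (so a half turn about z gives the same grasp; the last joint's range is limited). The gripper opens to 88 mm and grips with 3 to 60 N. Pads are 18 mm wide; open, the fingers measure 123 mm over their backs; the gripper's body (75 mm by 187 mm) begins 45 mm behind the grasp point.
Start: joints at [-1.445, 0.313, 1.498, -0, 1.331, -0.223], TCP at [0.179, -0.493, 0.257] pointing down, gripper open.
Joint ranges: [-2.94, 2.94], [-0.97, 2.17], [0.19, 2.56], [-1.23, 4.37], [0.02, 3.11], [-2.88, 2.88]. Speed limits (rad/s): [2.39, 2.39, 3.01, 3.14, 3.14, 3.14].

INTERFACE

Orientations are given as a unit quaternion [w, x, y, z].
In Python, from rig import bot, viewer gives the robot as it stands. The module is installed in compiled form; this text tells all that it offers.
- The arm moves only by the tool servo_tool, never from a script. Its arguments are lists of equal length, an entry for each row: "claw": the finger opening in cm, from 0 to 8.81; "delta_pos": the shift along the tool's x, y, z in cm, a list of three; "dr": the turn, a rotation vector about the tool's x, y, z in degrees, a list of three. In form: {"claw": [claw, ...], "delta_pos": [[dx, dy, dz], ...], "dr": [[rx, ry, rz], ...]}. A call has 1 to 12 rows; each row is the pose to reach, as a shift and turn from the pose commanded when the call began, along the tool's axes at that moment; what a row does not reach only later rows make up. A row lasts 1/8 s, in which the tool goes at most 62.5 mm and 10.7 degrees, less where a joint would pass 70% of its speed; a pose out of reach is approached as far as the arm can. A call with a gripper value outside its range is refused whole. The fingers move at their own pace and stop on an object; "force" is the grip in N (left out, the last holds). Time passes only in rows, so rows that repeat a pose let the fingers close. It gives the time, the measured TCP pose, the force, the opening and the grip force at its end, in the units of the state.
- bot.read_state(): the state, without advancing time (a new reading comes with each control period).
- viewer.read_camera(name): name is "side" or "top"; returns (picture, depth): 400x640x3 uint8, blue, green, red; 400x640 float32, m along the optical axis (not along the pixel's ray), 0 where there is no reading.
- viewer.camera_params(name): a dict with "intrinsics" (3x3 intrinsics, pixels), "position" and "rotation" of the camera in the world. Camera axes: x right, y up, looking along -z (the intrinsics and any distortion apply to the point x, -y, -z); pixel columns grow to the right and rows downward; lengths in m; the calibration is good to about 2 mm. A picture is of the moment at which its call begins. camera_params takes no time and is no camera call.
- bot.close_job(): hands the job in; it is judged then, once.
Trained networks look in the newest picture that a camera, given by its name, has taken for a name from the list of things; names that differ only in an ending like _2 or _b are one class to them, and where a whole thing is asked for, a point or a joint stands for the part that bears it (a point fixed in the world has none). Each returns a list of dicts, best first, with "confidence" (0 to 1); they miss things now and then, are a little off and sometimes report something else, mostly with a low value. They report only what shows in the picture. A call takes as long as a camera call.
- viewer.find_in(query, camera): "box" ([left, top, right, bottom] in pixels, round what is visible of it).
The state is a dict: "t": time; "joint_pos": joint angles; "qvel": joint speeds; "joint_torque": joint torques, N m; "position": TCP position; "eef_rot": TCP orientation; "force": force on the tool from outside, world axes, zero at the start; "wrist_torque": the same for the moment, N m; "opening": opening from 0.0 (shut) to 1.0 (fully open); "gripper_force": force on a finger pad.
Only numpy, scipy, OpenCV 4.12 (cv2) and the standard library are available. Lean on these libraries where they do the work, as an engineer would, in place of code of your own. Each camera call takes 0.05 s, during which the arm holds its last target. There are 200 camera calls.

## Working session

There is one attempt and no reset: what is moved stays moved. The work goes in short steps, Python scripts to look and compute and a tool call to move; the robot and the scene stay as the last step left them, time stands still between calls to the robot, and variables do not carry over. Pictures are saved under pics/ and viewed, at most 14 in all, crops included, and the job is handed in when it is done.

Besides the shell and the picture viewer there is one more tool, called as name(argument=value, ...) on one line, values as JSON. servo_tool: Moves the arm, as the interface text tells. Its arguments: {"type":"object","properties":{"claw":{"type":"array"},"delta_pos":{"type":"array"},"dr":{"type":"array"},"force":{"type":"number"}},"required":["claw","delta_pos","dr"]}

```bash
mkdir -p pics; cat > h.py <<'E'
import numpy as np, cv2
from scipy.spatial.transform import Rotation as R
from rig import bot, viewer
def cam(n):
    p,d=viewer.read_camera(n); c=viewer.camera_params(n)
    K=np.array(c["intrinsics"]);P=np.array(c["position"]);Q=np.array(c["rotation"])
    if Q.size==4: Q=R.from_quat(np.roll(Q.ravel(),-1)).as_matrix()
    v,u=np.mgrid[0:400,0:640]
    X=np.stack([(u-K[0,2])/K[0,0]*d,-(v-K[1,2])/K[1,1]*d,-d],-1)@Q.T+P
    X[d==0]=np.nan
    return p,d,X
E
python3 - <<'E'
from h import *
for n in("top","side"):
    p,d,X=cam(n); cv2.imwrite(f"pics/{n}0.png",p); np.save(f"{n}0.npy",X)
    print(n,viewer.camera_params(n))
    for q in["tin_red","tin_yellow","tin_green","tin_blue","handle_red","bay_red","mixer","station","cover_knob","jug","hardener","can_a","mixcup","spatula"]:
        for r in viewer.find_in(q,n)[:2]:
            b=np.array(r["box"]);u,v=((b[:2]+b[2:])/2).astype(int)
            print(q,b.round(),round(r["confidence"],2),X[v,u].round(3))
print(bot.read_state())
E
```

```text
top {'intrinsics': array([[374.65192446,   0.        , 323.78934177],
       [  0.        , 374.65192446, 204.50496985],
       [  0.        ,   0.        ,   1.        ]]), 'position': array([ 0.32649926, -0.00467827,  1.44641802]), 'rotation': array([ 0.712199  ,  0.04356611, -0.06222598, -0.69785565])}
tin_red [399. 221. 430. 253.] 0.6 [ 0.422 -0.366  0.103]
tin_yellow [229. 209. 254. 245.] 0.62 [0.442 0.256 0.103]
tin_green [254. 144. 369. 211.] 0.61 [0.653 0.011 0.004]
tin_green [373. 214. 396. 245.] 0.58 [ 0.445 -0.257  0.105]
handle_red [401. 220. 427. 252.] 0.89 [ 0.422 -0.366  0.103]
bay_red [259. 145. 374. 214.] 0.87 [ 0.634 -0.008  0.056]
mixer [254. 143. 370. 214.] 0.76 [0.648 0.007 0.009]
station [379. 169. 426. 210.] 0.61 [ 0.601 -0.334  0.064]
station [207. 160. 233. 185.] 0.2 [0.657 0.36  0.033]
cover_knob [403. 177. 419. 198.] 0.71 [ 0.603 -0.359  0.098]
jug [286. 237. 316. 258.] 0.79 [0.378 0.043 0.003]
hardener [151. 223. 174. 239.] 0.8 [0.426 0.537 0.097]
hardener [255. 144. 367. 213.] 0.52 [0.648 0.015 0.009]
can_a [452. 214. 485. 244.] 0.85 [ 0.45  -0.559  0.114
[... 1525 characters left out ...]
: array([-1.44535090e+00,  3.12902674e-01,  1.49770620e+00,  2.42241861e-05,
        1.33103605e+00, -2.23405217e-01]), 'qvel': array([-3.94285216e-04,  9.36972782e-06,  3.08026788e-03, -6.02762168e-04,
       -5.64272349e-04, -5.83513185e-04]), 'joint_torque': array([ 8.70976328e-05, -4.02112162e+01, -2.52415413e+01,  6.94964686e-02,
        3.19860165e-02,  1.21866442e-06]), 'position': array([ 0.17944522, -0.49337755,  0.25741647]), 'eef_rot': array([-2.55241293e-05,  9.84826931e-01,  1.73539374e-01,  1.30308476e-05]), 'force': array([-0.21833234, -0.29030232,  0.37568902]), 'wrist_torque': array([-0.01883963,  0.00357079,  0.0618247 ]), 'gripper_force': 0.0, 'opening': 0.998132024270121}
```

View pics/top0.png

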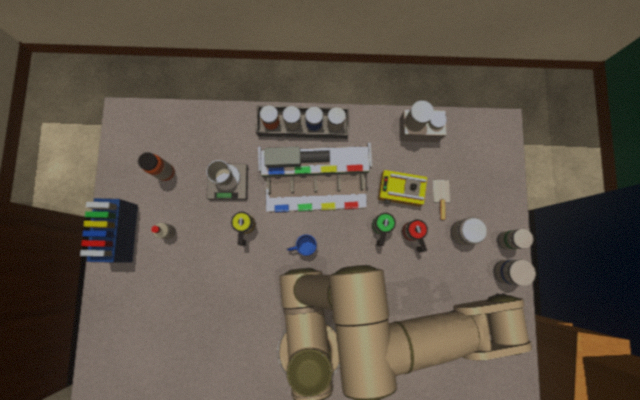

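View pics/side0.png

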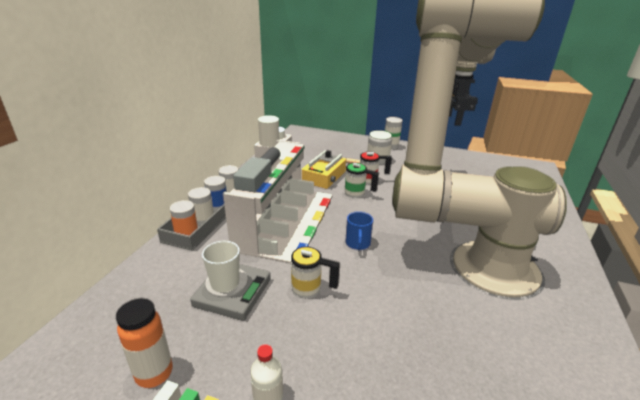

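The pictures show three tins (no blue one). In the top view the discs are at yellow (241,222), green (386,223) and red (418,230), with handles pointing toward the robot. The bay tags at row ~200 run, left to right, blue, green, yellow, red (282 to 357). The station is at (404,188) with its knob at (411,187), and the jug is at (305,246).

```bash
cat >> h.py <<'E'
def tin(p,X,c):
    hsv=cv2.cvtColor(p,cv2.COLOR_BGR2HSV).astype(int);H,S,V=hsv[...,0],hsv[...,1],hsv[...,2]
    hm={"red":(H<8)|(H>172),"yellow":(H>22)&(H<34),"green":(H>45)&(H<80),"blue":(H>105)&(H<125)}[c]
    m=hm&(S>120)&(V>60)&(X[...,2]>.09)&(X[...,2]<.125)&(X[...,0]<.56)&(X[...,0]>.2)
    n,l,st,_=cv2.connectedComponentsWithStats(m.astype(np.uint8))
    if n<2: return None
    k=1+np.argmax(st[1:,4]); D=X[l==k]; c0=(D.min(0)+D.max(0))[:2]/2
    q=(abs(X[...,2]-.1)<.025)&(np.hypot(X[...,0]-c0[0],X[...,1]-c0[1])<.1)&(V<75)
    W=X[q]; r=np.hypot(*(W[:,:2]-c0).T); h=W[r>.05][:,:2]
    hd=h.mean(0)-c0 if len(h) else np.array([np.nan]*2)
    return c0.round(4), len(D), len(h), np.degrees(np.arctan2(-hd[1],-hd[0])).round(1), (c0+.072*hd/np.linalg.norm(hd)).round(4), (h.mean(0)).round(4)
E
python3 - <<'E'
from h import *
p=cv2.imread("pics/top0.png");X=np.load("top0.npy")
for c in("red","yellow","green"): print(c,tin(p,X,c))
hsv=cv2.cvtColor(p,cv2.COLOR_BGR2HSV).astype(int);H,S,V=[hsv[...,i] for i in range(3)]
for c,m in {"red":(H<8)|(H>172),"yellow":(H>22)&(H<34),"green":(H>45)&(H<80),"blue":(H>105)&(H<125)}.items():
    for nm,z0,z1 in(("shelf",-.01,.03),("beam",.12,.25)):
        q=m&(S>100)&(X[...,2]>z0)&(X[...,2]<z1)&(abs(X[...,1])<.22)&(X[...,0]>.4)&(X[...,0]<.8)
        n,l,st,ce=cv2.connectedComponentsWithStats(q.astype(np.uint8))
        if n>1:
            k=1+np.argmax(st[1:,4]); print(c,nm,st[k],X[l==k].mean(0).round(4))
# beam/motor & walls
b=(X[...,2]>.17)&(X[...,2]<.21)&(X[...,0]>.5)&(abs(X[...,1])<.3)
B=X[b];print("beam",cv2.minAreaRect(B[:,:2].astype(np.float32)),np.median(B[:,2]))
s=(X[...,2]>.052)&(X[...,2]<.085)&(X[...,0]>.5)&(X[...,1]<-.2)&(X[...,1]>-.45)
print("station",cv2.minAreaRect(X[s][:,:2].astype(np.float32)),np.median(X[s][:,2]))
s=(X[...,2]>.088)&(X[...,2]<.12)&(X[...,0]>.5)&(X[...,1]<-.2)&(X[...,1]>-.45)
print("knob",X[s].mean(0),X[s].min(0),X[s].max(0))
cr=p[130:275,200:460];cv2.imwrite("pics/c0.png",cv2.resize(cr,None,fx=3,fy=3,interpolation=cv2.INTER_CUBIC))
E
```

```text
red (array([ 0.4475, -0.377 ]), 246, 59, np.float64(11.5), array([ 0.3769, -0.3913]), array([ 0.3868, -0.3893]))
yellow (array([0.4615, 0.2571]), 243, 50, np.float64(0.7), array([0.3895, 0.2562]), array([0.3947, 0.2562]))
green (array([ 0.4705, -0.2627]), 198, 98, np.float64(27.3), array([ 0.4065, -0.2958]), array([ 0.4221, -0.2877]))
red shelf [345 202  13   8  89] [ 0.5437 -0.1463  0.0112]
red beam [347 165  16   7 105] [ 0.6464 -0.1396  0.1906]
yellow shelf [322 203  13   7  89] [ 0.538  -0.0571  0.0111]
yellow beam [321 166  16   7 105] [ 0.6405 -0.0501  0.1901]
green shelf [298 204  14   7  77] [0.5333 0.034  0.0108]
green beam [295 167  15   7 101] [0.6349 0.0412 0.1905]
blue shelf [275 205  13   7  80] [0.5273 0.1244 0.0106]
blue beam [269 167  15   8 101] [0.6293 0.1301 0.1902]
beam ((0.6750659942626953, -0.0010480135679244995), (0.10099618881940842, 0.3902885913848877), 3.643644332885742) 0.18989229501851546
station ((0.7289575338363647, -0.3554278314113617), (0.17052455246448517, 0.3483555018901825), 82.30116271972656) 0.06215306276566246
knob [ 0.80330421 -0.38677343  0.09845822] [ 0.50010939 -0.4499199   0.08809565] [ 0.90914836 -0.24739339  0.11991968]
```

View pics/c0.png

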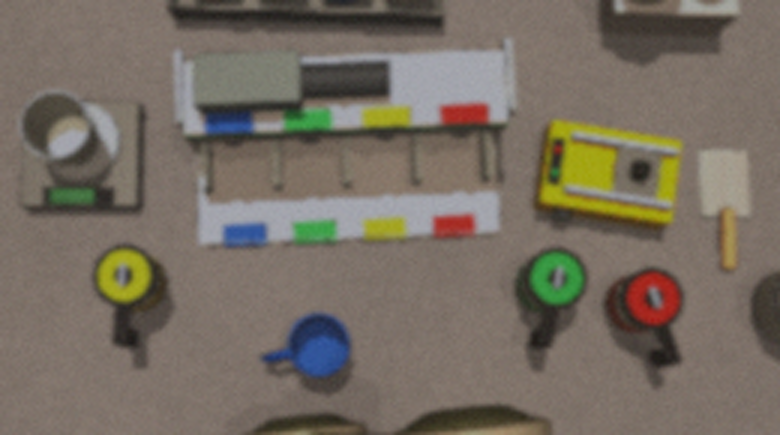

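The crop shows red's handle leaning to −y (tin yaw about +11°), green's leaning to +y (negative yaw) and yellow's pointing straight at the robot. The knob sits at crop (640,170). I'll tighten the measurements and get the first move's deltas.

```bash
sed -i 's/(abs(X\[...,2\]-.1)<.025)/(abs(X[...,2]-.105)<.015)/; s/<.1)&(V<75)/<.09)\&(V<75)/; s/W\[r>.05\]/W[r>.048]/' h.py
cat >> h.py <<'E'
def delta(x,y,z,yaw):
    s=bot.read_state();w=np.roll(s["eef_rot"],-1);M=R.from_quat(w).as_matrix()
    c,n=np.cos(np.radians(yaw)),np.sin(np.radians(yaw))
    T=np.array([[c,n,0],[n,-c,0],[0,0,-1]])
    print("pos",s["position"].round(4),"t",round(s["t"],1),"F",s["force"].round(1),"cm",(M.T@(np.array([x,y,z])-s["position"])*100).round(2),"deg",np.degrees(R.from_matrix(M.T@T).as_rotvec()).round(2))
E
python3 - <<'E'
from h import *
p=cv2.imread("pics/top0.png");X=np.load("top0.npy")
for c in("red","yellow","green"): print(c,tin(p,X,c))
a=np.radians(3.55);M=np.array([[np.cos(a),np.sin(a)],[-np.sin(a),np.cos(a)]])
L=X[...,:2]@M.T
for nm,x in dict(s_red=(.5437,-.1463),s_blue=(.5273,.1244),b_red=(.6464,-.1396),b_blue=(.6293,.1301)).items(): print(nm,M@x)
sh=(X[...,2]>.006)&(X[...,2]<.018)&(abs(L[...,1])<.16)&(L[...,0]>.48)&(L[...,0]<.6)
bm=(X[...,2]>.18)&(X[...,2]<.2)&(abs(L[...,1])<.16)&(L[...,0]>.5)&(L[...,0]<.8)
print("shelf front",np.percentile(L[sh][:,0],[0,1,3,10,50,90,99]).round(4),"beam",np.percentile(L[bm][:,0],[0,1,3,97,99,100]).round(4))
bw=L[(X[...,2]>.18)&(X[...,2]<.2)&(L[...,0]>.5)&(abs(L[...,1])<.25)];print("y ext",np.percentile(bw[:,1],[0,.5,99.5,100]).round(4))
yl=cv2.cvtColor(p,cv2.COLOR_BGR2HSV)
m=(X[...,2]>.053)&(X[...,2]<.07)&(X[...,0]>.5)&(X[...,0]<.7)&(X[...,1]<-.22)&(X[...,1]>-.48)
print("station",cv2.minAreaRect(X[m][:,:2].astype(np.float32)))
k=(X[...,2]>.09)&(X[...,2]<.12)&(X[...,0]>.55)&(X[...,0]<.66)&(X[...,1]<-.28)&(X[...,1]>-.42);print("knob",k.sum(),X[k].mean(0))
delta(.377,-.391,.20,11.5)
E
```

```text
red (array([ 0.4475, -0.377 ]), 246, 53, np.float64(14.9), array([ 0.3779, -0.3955]), array([ 0.3863, -0.3933]))
yellow (array([0.4615, 0.2571]), 243, 49, np.float64(0.0), array([0.3895, 0.257 ]), array([0.3974, 0.257 ]))
green (array([ 0.4705, -0.2627]), 198, 77, np.float64(16.6), array([ 0.4015, -0.2833]), array([ 0.4205, -0.2776]))
s_red [ 0.53359789 -0.17968493]
s_blue [0.53399098 0.09151111]
b_red [ 0.63651568 -0.17935693]
b_blue [0.6361482  0.09088438]
shelf front [0.4801 0.5011 0.5216 0.527  0.5588 0.5908 0.5992] beam [0.6229 0.6238 0.6249 0.7116 0.7135 0.7239]
y ext [-0.2379 -0.2367  0.1513  0.1523]
station ((0.6119576096534729, -0.33964353799819946), (0.17109118402004242, 0.11089461296796799), 81.76834869384766)
knob 31 [ 0.60692294 -0.36781493  0.09904425]
pos [ 0.1794 -0.4934  0.2574] t 1.5 F [-0.2 -0.3  0.4] cm [22.06 -2.87  5.74] deg [-0.   -0.    8.49]
```

```bash
cat >> h.py <<'E'
def hand(X,c0,r0=.046,r1=.1):
    P=X[...,:2]-np.array(c0);r=np.hypot(P[...,0],P[...,1])
    m=(abs(X[...,2]-.104)<.012)&(r>r0)&(r<r1)
    n,l,st,_=cv2.connectedComponentsWithStats(m.astype(np.uint8),connectivity=8)
    for k in range(1,n):
        if st[k,4]>5:
            q=P[l==k];rr=r[l==k];a=np.arctan2(-q[:,1].mean(),-q[:,0].mean());print("  comp",st[k,4],"yaw",np.degrees(a).round(1),"rmax",rr.max().round(3),"mean",q.mean(0).round(4))
E
python3 - <<'E'
from h import *
X=np.load("top0.npy")
for n,c in dict(red=(.4475,-.377),yellow=(.4615,.2571),green=(.4705,-.2627)).items(): print(n);hand(X,c)
E
```

```text
red
  comp 53 yaw -100.3 rmax 0.1 mean [0.0164 0.0906]
  comp 58 yaw 16.8 rmax 0.082 mean [-0.0617 -0.0187]
yellow
  comp 55 yaw -0.9 rmax 0.081 mean [-0.0652  0.001 ]
green
  comp 75 yaw 78.0 rmax 0.1 mean [-0.0186 -0.0875]
  comp 58 yaw -12.9 rmax 0.084 mean [-0.0634  0.0145]
```

servo_tool(claw=[5, 5, 5, 5, 5], delta_pos=[[6, -1, 0], [11, -2, 0], [16, -2.5, 2], [21, -2.9, 4], [21, -2.9, 4]], dr=[[0, 0, 3], [0, 0, 6], [0, 0, 8], [0, 0, 8], [0, 0, 8]])

```text
t: 2.12
position: [0.3687, -0.3924, 0.216]
eef_rot: [-0.001, 0.994, 0.106, -0.0]
force: [0.3, 0.1, 0.4]
opening: 0.567
gripper_force: 0.0
```

```bash
python3 -c "
from h import *
delta(.378,-.397,.078,16)"
```

```text
pos [ 0.3687 -0.3924  0.216 ] t 2.1 F [0.3 0.1 0.4] cm [ 0.82  0.68 13.8 ] deg [-0.15  0.03 -3.78]
```

servo_tool(claw=[5, 5, 5, 5, 5, 5, 1, 1, 1, 1, 1], delta_pos=[[0.8, 0.7, 0], [0.8, 0.7, 4], [0.8, 0.7, 8], [0.8, 0.7, 11], [0.8, 0.7, 13.8], [0.8, 0.7, 13.8], [0.8, 0.7, 13.8], [0.8, 0.7, 13.8], [0.8, 0.7, 13.8], [0.8, 0.7, 13.8], [0.8, 0.7, 13.8]], dr=[[0, 0, -4], [0, 0, -4], [0, 0, -4], [0, 0, -4], [0, 0, -4], [0, 0, -4], [0, 0, -4], [0, 0, -4], [0, 0, -4], [0, 0, -4], [0, 0, -4]], force=35)

```text
t: 3.5
position: [0.3762, -0.3998, 0.0801]
eef_rot: [0.0, 0.99, 0.139, 0.0]
force: [-1.3, 1.6, 4.5]
opening: 0.202
gripper_force: 34.9
```

```bash
python3 -c "
from h import *
delta(.477,-.150,.225,3.55)"
```

```text
pos [ 0.3762 -0.3998  0.0801] t 3.5 F [-1.3  1.6  4.5] cm [ 16.57 -21.22 -14.51] deg [ 5.000e-02 -1.000e-02  1.245e+01]
```

servo_tool(claw=[1, 1, 1, 1, 1, 1, 1, 1, 1, 1, 1, 1], delta_pos=[[0, 0, -2], [0, 0, -5], [0, 0, -9], [0, 0, -13], [1, -1, -14.5], [3.5, -4.5, -14.5], [7, -9, -14.5], [10.5, -13.5, -14.5], [14, -18, -14.5], [16, -20.5, -14.5], [16.6, -21.2, -14.5], [16.6, -21.2, -14.5]], dr=[[0, 0, 0], [0, 0, 0], [0, 0, 0], [0, 0, 0], [0, 0, 0], [0, 0, 2], [0, 0, 5], [0, 0, 8], [0, 0, 11], [0, 0, 12.5], [0, 0, 12.5], [0, 0, 12.5]])

```text
t: 5.0
position: [0.477, -0.1495, 0.2235]
eef_rot: [-0.0, 1.0, 0.031, -0.001]
force: [-0.1, -0.0, -4.2]
opening: 0.199
gripper_force: 35.0
```

```bash
python3 - <<'E'
from h import *
p,d,X=cam("top");cv2.imwrite("pics/t1.png",cv2.resize(p[120:300,200:460],None,fx=3,fy=3,interpolation=cv2.INTER_CUBIC))
delta(.477,-.150,.090,3.55)
E
```

```text
pos [ 0.477  -0.1502  0.2237] t 5.0 F [-0.4 -0.1 -3.6] cm [ 2.000e-02 -1.000e-02  1.337e+01] deg [-0.03  0.08 -0.06]
```

View pics/t1.png

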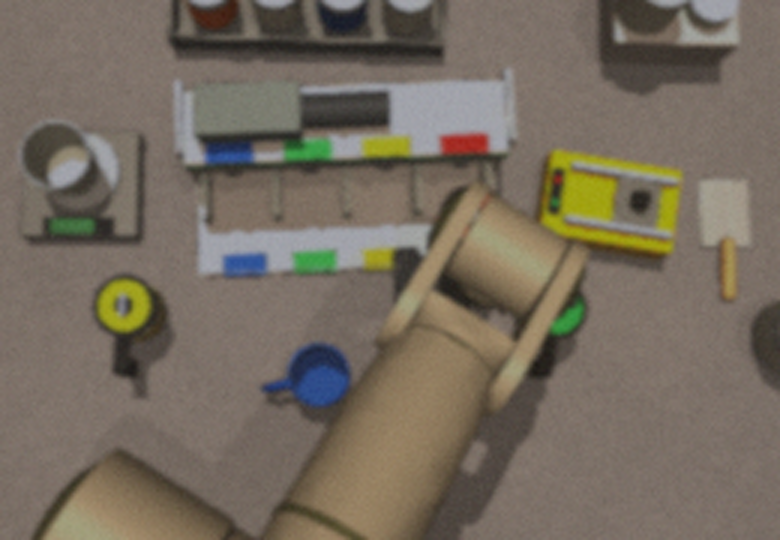

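The arm hides the held tin, but its weight shows on the wrist and the other tins haven't moved. Next I lower red in front of its lane.

servo_tool(claw=[1, 1, 1, 1, 1, 1, 1], delta_pos=[[0, 0, 3], [0, 0, 7], [0, 0, 10], [0, 0, 12], [0, 0, 12.9], [0, 0, 13.3], [0, 0, 13.3]], dr=[[0, 0, 0], [0, 0, 0], [0, 0, 0], [0, 0, 0], [0, 0, 0], [0, 0, 0], [0, 0, 0]])

```text
t: 5.92
position: [0.4775, -0.1504, 0.0919]
eef_rot: [0.0, 1.0, 0.03, 0.0]
force: [-0.5, 0.6, -4.5]
opening: 0.2
gripper_force: 35.0
```

```bash
python3 - <<'E'
from h import *
p,d,X=cam("side");cv2.imwrite("pics/s1.png",cv2.resize(p[100:280,200:420],None,fx=3,fy=3,interpolation=cv2.INTER_CUBIC))
print(bot.read_state()["force"],bot.read_state()["position"])
E
```

```text
[ 0.13217022  0.1126756  -4.74729819] [ 0.47760821 -0.15033443  0.09201921]
```

View pics/s1.png

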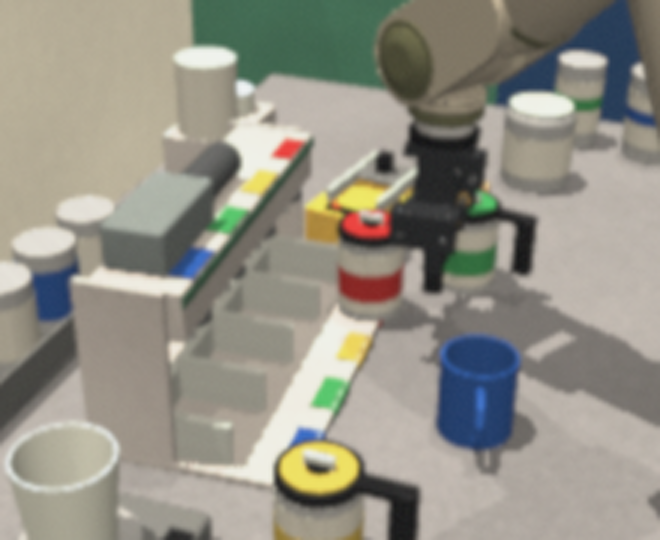

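Red is held upright at the mouth of its lane, lid at crop (370,225), hovering about 2 mm over the shelf. Now I slide it in.

servo_tool(claw=[1, 1, 1, 1, 1, 1, 1, 1], delta_pos=[[0, 0, 0.1], [1.2, 0, 0.1], [2.4, 0, 0.1], [3.6, 0, 0.1], [4.8, 0, 0.1], [6, 0, 0.1], [7, 0, 0.1], [7, 0, 0.1]], dr=[[0, 0, 0], [0, 0, 0], [0, 0, 0], [0, 0, 0], [0, 0, 0], [0, 0, 0], [0, 0, 0], [0, 0, 0]])

```text
t: 6.98
position: [0.5484, -0.1457, 0.0903]
eef_rot: [0.0, 1.0, 0.031, 0.001]
force: [1.7, -0.5, -1.7]
opening: 0.199
gripper_force: 35.0
```

servo_tool(claw=[1, 1, 1, 1, 1, 1], delta_pos=[[0.8, 0, 0], [1.6, 0, 0], [2.2, 0, 0], [2.5, 0, 0], [2.7, 0, 0], [2.7, 0, 0]], dr=[[0, 0, 0], [0, 0, 0], [0, 0, 0], [0, 0, 0], [0, 0, 0], [0, 0, 0]])

```text
t: 7.72
position: [0.574, -0.1442, 0.0906]
eef_rot: [0.0, 1.0, 0.03, -0.0]
force: [-4.7, -0.6, 3.0]
opening: 0.202
gripper_force: 35.0
```

servo_tool(claw=[1, 1, 1, 1], delta_pos=[[0.2, 0, 0], [0.4, 0, 0], [0.4, 0, 0], [0.4, 0, 0]], dr=[[0, 0, 0], [0, 0, 0], [0, 0, 0], [0, 0, 0]])

```text
t: 8.22
position: [0.5753, -0.1441, 0.0907]
eef_rot: [-0.0, 1.0, 0.031, -0.004]
force: [-25.1, -1.4, 15.2]
opening: 0.203
gripper_force: 35.0
```

Red is on the back stop (expected handle x reached, 25 N). I'll relax, release and rise.

servo_tool(claw=[1, 1, 4, 4, 4, 4, 4, 4, 4, 4], delta_pos=[[-0.25, 0, 0], [-0.3, 0, 0], [-0.3, 0, 0], [-0.3, 0, 0], [-0.3, 0, 0], [-0.3, 0, -2], [-0.5, 0, -6], [-2, 0, -10], [-4, 0, -14], [-4, 0, -14]], dr=[[0, 0, 0], [0, 0, 0], [0, 0, 0], [0, 0, 0], [0, 0, 0], [0, 0, 0], [0, 0, 0], [0, 0, 0], [0, 0, 0], [0, 0, 0]])

```text
t: 9.48
position: [0.5386, -0.1468, 0.2335]
eef_rot: [0.001, 1.0, 0.03, 0.003]
force: [0.2, 0.6, -0.7]
opening: 0.452
gripper_force: 0.0
```

```bash
python3 - <<'E'
from h import *
p,d,X=cam("top");
for c in("green","yellow"):
    t=tin(p,X,c);print(c,t); 
    if t: hand(X,t[0])
p,d,X=cam("side");cv2.imwrite("pics/s2.png",cv2.resize(p[100:280,200:420],None,fx=3,fy=3,interpolation=cv2.INTER_CUBIC))
delta(.40,-.247,.2,-13)
E
```

```text
green (array([ 0.4691, -0.2608]), 186, 52, np.float64(-12.2), array([ 0.3987, -0.2456]), array([ 0.4047, -0.2469]))
  comp 53 yaw -11.8 rmax 0.083 mean [-0.0636  0.0133]
yellow (array([0.4614, 0.2572]), 250, 50, np.float64(-0.0), array([0.3894, 0.2572]), array([0.3971, 0.2572]))
  comp 55 yaw -0.8 rmax 0.081 mean [-0.0651  0.0009]
pos [ 0.5383 -0.1463  0.2301] t 9.6 F [ 1.  -0.8 -0.5] cm [-14.41   9.21   3.  ] deg [-1.000e-02 -0.000e+00  1.648e+01]
```

View pics/s2.png

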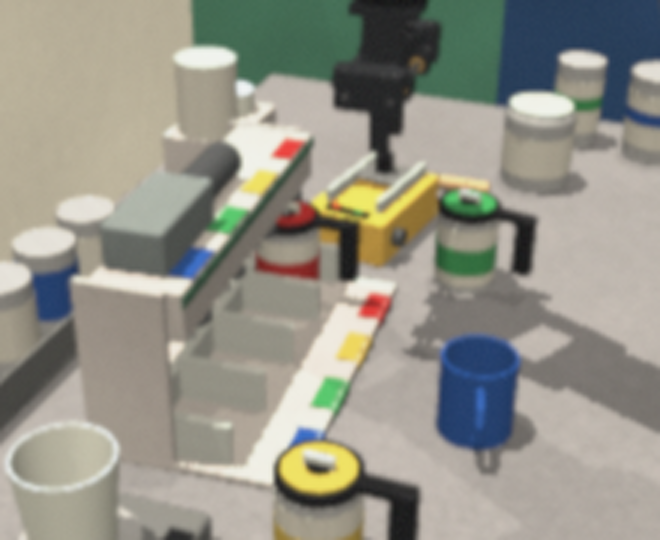

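Red sits home and upright under the beam, handle to the front at crop (348,245), and the green tin is unmoved. I go for green.

servo_tool(claw=[5, 5, 5, 5, 5, 5, 5, 5, 5, 5], delta_pos=[[-4, 2.5, 0], [-9, 6, 0], [-13, 8.5, 2], [-14.4, 9.1, 4], [-14.4, 9.1, 5], [-14.4, 9.1, 8], [-14.4, 9.1, 11], [-14.4, 9.1, 14], [-14.4, 9.1, 15], [-14.4, 9.1, 15]], dr=[[0, 0, 4], [0, 0, 9], [0, 0, 14], [0, 0, 16], [0, 0, 16], [0, 0, 16], [0, 0, 16], [0, 0, 16], [0, 0, 16], [0, 0, 16]])

```text
t: 10.82
position: [0.4005, -0.2457, 0.0803]
eef_rot: [-0.0, 0.994, -0.108, -0.0]
force: [-0.2, -0.9, 0.6]
opening: 0.57
gripper_force: 0.0
```

servo_tool(claw=[1, 1, 1, 1, 1], delta_pos=[[0, 0, 0], [0, 0, 0], [0, 0, 0], [0, 0, 0], [0, 0, 0]], dr=[[0, 0, 0], [0, 0, 0], [0, 0, 0], [0, 0, 0], [0, 0, 0]], force=35)

```text
t: 11.45
position: [0.4001, -0.2462, 0.0808]
eef_rot: [0.0, 0.994, -0.109, 0.0]
force: [-2.9, -1.1, 5.3]
opening: 0.2
gripper_force: 35.0
```

```bash
python3 -c "
from h import *
x,y=.636-.1-.072,.001
delta(.99808*x-.06192*y,.06192*x+.99808*y,.23,3.55)"
```

```text
pos [ 0.4001 -0.2462  0.0808] t 11.4 F [-2.9 -1.1  5.3] cm [  0.17 -28.29 -14.94] deg [  0.03  -0.02 -16.07]
```

servo_tool(claw=[1, 1, 1, 1, 1, 1, 1, 1, 1, 1, 1, 1], delta_pos=[[0, 0, -3], [0, 0, -7], [0, 0, -11], [0, -0.5, -14.9], [0, -3, -14.9], [0, -7, -14.9], [0, -12, -14.9], [0, -17, -14.9], [0.1, -22, -14.9], [0.2, -26, -14.9], [0.2, -28.3, -14.9], [0.2, -28.3, -14.9]], dr=[[0, 0, 0], [0, 0, 0], [0, 0, 0], [0, 0, 0], [0, 0, -2], [0, 0, -4], [0, 0, -7], [0, 0, -10], [0, 0, -13], [0, 0, -16], [0, 0, -16.1], [0, 0, -16.1]])

```text
t: 12.95
position: [0.4629, 0.0312, 0.2287]
eef_rot: [-0.0, 0.999, 0.033, -0.001]
force: [0.9, 0.6, -3.9]
opening: 0.202
gripper_force: 35.0
```

```bash
python3 -c "
from h import *
x,y=.636-.1-.072,.001
delta(.99808*x-.06192*y,.06192*x+.99808*y,.0918,3.55)"
```

```text
pos [0.4629 0.0312 0.2287] t 12.9 F [ 0.9  0.6 -3.9] cm [ 0.03  0.15 13.69] deg [-0.04  0.11  0.18]
```

servo_tool(claw=[1, 1, 1, 1, 1, 1, 1, 1], delta_pos=[[0, 0.1, 3], [0, 0.1, 7], [0, 0.1, 10], [0, 0.1, 12], [0, 0.1, 13.2], [0, 0.1, 13.6], [0, 0.1, 13.7], [0, 0.1, 13.7]], dr=[[0, 0, 0.2], [0, 0, 0.2], [0, 0, 0.2], [0, 0, 0.2], [0, 0, 0.2], [0, 0, 0.2], [0, 0, 0.2], [0, 0, 0.2]])

```text
t: 13.95
position: [0.4637, 0.0289, 0.093]
eef_rot: [0.0, 1.0, 0.03, 0.0]
force: [0.7, -0.2, -3.9]
opening: 0.203
gripper_force: 35.0
```

servo_tool(claw=[1, 1, 1, 1, 1, 1, 1, 1], delta_pos=[[0.6, 0, 0], [1.8, 0, 0], [3, 0, 0], [4.2, 0, 0], [5.4, 0, 0], [6.4, 0, 0], [7.2, 0, 0], [7.2, 0, 0]], dr=[[0, 0, 0], [0, 0, 0], [0, 0, 0], [0, 0, 0], [0, 0, 0], [0, 0, 0], [0, 0, 0], [0, 0, 0]])

```text
t: 14.95
position: [0.5357, 0.0332, 0.0923]
eef_rot: [0.0, 1.0, 0.03, 0.0]
force: [0.4, 0.8, -2.1]
opening: 0.198
gripper_force: 35.0
```

servo_tool(claw=[1, 1, 1, 1, 1, 1, 1, 1], delta_pos=[[0.8, 0, 0.1], [1.6, 0, 0.1], [2.2, 0, 0.1], [2.6, 0, 0.1], [2.8, 0, 0.1], [3, 0, 0.1], [3.1, 0, 0.1], [3.1, 0, 0.1]], dr=[[0, 0, 0], [0, 0, 0], [0, 0, 0], [0, 0, 0], [0, 0, 0], [0, 0, 0], [0, 0, 0], [0, 0, 0]])

```text
t: 15.95
position: [0.5663, 0.035, 0.0916]
eef_rot: [0.0, 1.0, 0.03, 0.0]
force: [-3.8, -0.1, 3.9]
opening: 0.203
gripper_force: 35.0
```

servo_tool(claw=[1, 1, 1, 1], delta_pos=[[0.2, 0, 0], [0.3, 0, 0], [0.4, 0, 0], [0.4, 0, 0]], dr=[[0, 0, 0], [0, 0, 0], [0, 0, 0], [0, 0, 0]])

```text
t: 16.45
position: [0.5669, 0.0353, 0.0914]
eef_rot: [-0.0, 1.0, 0.03, -0.005]
force: [-26.1, -2.2, 17.5]
opening: 0.202
gripper_force: 35.0
```

Green is home. Release and rise, then check the tins again.

servo_tool(claw=[1, 1, 4, 4, 4, 4, 4, 4, 4, 4], delta_pos=[[-0.3, 0, 0], [-0.35, 0, 0], [-0.35, 0, 0], [-0.35, 0, 0], [-0.35, 0, 0], [-0.35, 0, -2], [-0.5, 0, -6], [-2, 0, -10], [-4, 0, -14], [-4, 0, -14]], dr=[[0, 0, 0], [0, 0, 0], [0, 0, 0], [0, 0, 0], [0, 0, 0], [0, 0, 0], [0, 0, 0], [0, 0, 0], [0, 0, 0], [0, 0, 0]])

```text
t: 17.7
position: [0.5307, 0.0328, 0.2344]
eef_rot: [0.001, 1.0, 0.03, 0.003]
force: [-0.2, -0.4, -1.5]
opening: 0.454
gripper_force: 0.0
```

```bash
python3 - <<'E'
from h import *
p,d,X=cam("top");
t=tin(p,X,"yellow");print(t);hand(X,t[0])
p,d,X=cam("side");cv2.imwrite("pics/s3.png",cv2.resize(p[100:310,200:420],None,fx=2.8,fy=2.8,interpolation=cv2.INTER_CUBIC))
delta(.3895,.2572,.08,0)
E
```

```text
(array([0.4617, 0.2567]), 250, 50, np.float64(-0.4), array([0.3897, 0.2572]), array([0.3971, 0.2571]))
  comp 56 yaw -1.3 rmax 0.081 mean [-0.0651  0.0015]
pos [0.5303 0.0329 0.2311] t 17.8 F [-0.   0.3  0. ] cm [-12.74 -23.22  15.11] deg [-0.   -0.01  3.38]
```

View pics/s3.png

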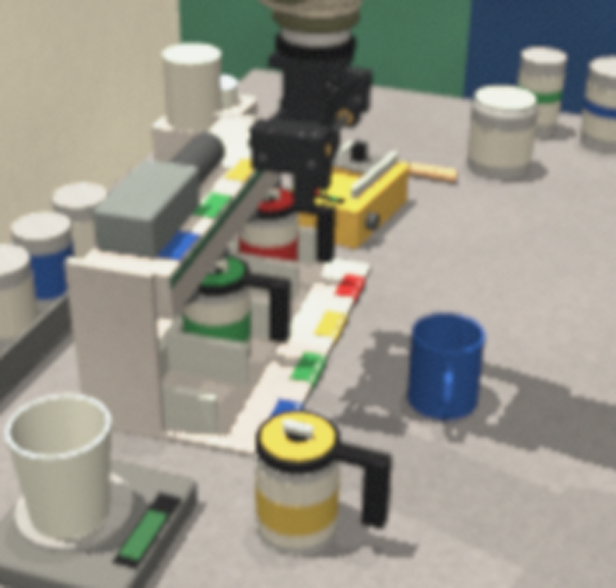

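Red and green are both home, handles forward (crop (325,235) and (280,305)); yellow still stands at (297,470). I go for yellow.

servo_tool(claw=[5, 5, 5, 5, 5, 5, 5, 5, 5, 5, 5], delta_pos=[[-3, -5, 0], [-6, -10, 0], [-9, -16, 0], [-12, -21, 1], [-12.7, -23.2, 3], [-12.7, -23.2, 5], [-12.7, -23.2, 8], [-12.7, -23.2, 11], [-12.7, -23.2, 14], [-12.7, -23.2, 15.2], [-12.7, -23.2, 15.2]], dr=[[0, 0, 1], [0, 0, 2], [0, 0, 4], [0, 0, 4], [0, 0, 4], [0, 0, 4], [0, 0, 4], [0, 0, 4], [0, 0, 4], [0, 0, 4], [0, 0, 4]])

```text
t: 19.18
position: [0.3896, 0.2569, 0.0787]
eef_rot: [0.0, 1.0, -0.005, -0.001]
force: [-0.4, -0.5, 0.8]
opening: 0.57
gripper_force: 0.0
```

servo_tool(claw=[1, 1, 1, 1, 1], delta_pos=[[0, 0, 0], [0, 0, 0], [0, 0, 0], [0, 0, 0], [0, 0, 0]], dr=[[0, 0, 0], [0, 0, 0], [0, 0, 0], [0, 0, 0], [0, 0, 0]], force=35)

```text
t: 19.8
position: [0.3899, 0.2571, 0.0798]
eef_rot: [-0.0, 1.0, -0.005, 0.0]
force: [-1.3, -0.7, 5.7]
opening: 0.198
gripper_force: 35.0
```

```bash
python3 -c "
from h import *
x,y=.636-.1-.072,-.089
delta(.99808*x-.06192*y,.06192*x+.99808*y,.23,3.55)"
```

```text
pos [0.3899 0.2571 0.0798] t 19.8 F [-1.3 -0.7  5.7] cm [  8.21  31.63 -15.02] deg [-0.01 -0.03 -4.16]
```

servo_tool(claw=[1, 1, 1, 1, 1, 1, 1, 1, 1, 1, 1, 1], delta_pos=[[0, 0, -3], [0, 0, -7], [0, 0, -11], [0, 0.5, -15], [1, 4, -15], [2, 9, -15], [3.5, 14, -15], [5, 19, -15], [6.5, 24, -15], [7.8, 29, -15], [8.2, 31.6, -15], [8.2, 31.6, -15]], dr=[[0, 0, 0], [0, 0, 0], [0, 0, 0], [0, 0, 0], [0, 0, -1], [0, 0, -1.5], [0, 0, -2], [0, 0, -3], [0, 0, -4], [0, 0, -4.2], [0, 0, -4.2], [0, 0, -4.2]])

```text
t: 21.3
position: [0.468, -0.0612, 0.2284]
eef_rot: [-0.0, 1.0, 0.03, -0.001]
force: [-0.7, -0.8, -4.2]
opening: 0.197
gripper_force: 35.0
```

```bash
python3 -c "
from h import *
x,y=.636-.1-.072,-.089
delta(.99808*x-.06192*y,.06192*x+.99808*y,.0913,3.55)"
```

```text
pos [ 0.468  -0.0612  0.2284] t 21.3 F [-0.7 -0.8 -4.2] cm [ 0.1  -0.09 13.71] deg [-0.05  0.13 -0.12]
```

servo_tool(claw=[1, 1, 1, 1, 1, 1, 1, 1], delta_pos=[[0, 0, 3], [0, 0, 7], [0, 0, 10], [0, 0, 12], [0, 0, 13.2], [0, 0, 13.6], [0, 0, 13.7], [0, 0, 13.7]], dr=[[0, 0, 0], [0, 0, 0], [0, 0, 0], [0, 0, 0], [0, 0, 0], [0, 0, 0], [0, 0, 0], [0, 0, 0]])

```text
t: 22.3
position: [0.4686, -0.0599, 0.0929]
eef_rot: [0.0, 1.0, 0.031, 0.0]
force: [-0.2, -0.1, -4.4]
opening: 0.201
gripper_force: 35.0
```

servo_tool(claw=[1, 1, 1, 1, 1, 1, 1, 1], delta_pos=[[0.6, 0, 0], [1.8, 0, 0], [3, 0, 0], [4.2, 0, 0], [5.4, 0, 0], [6.4, 0, 0], [7.2, 0, 0], [7.2, 0, 0]], dr=[[0, 0, 0], [0, 0, 0], [0, 0, 0], [0, 0, 0], [0, 0, 0], [0, 0, 0], [0, 0, 0], [0, 0, 0]])

```text
t: 23.3
position: [0.5406, -0.0553, 0.0923]
eef_rot: [-0.0, 1.0, 0.031, 0.0]
force: [-0.0, 0.0, -3.4]
opening: 0.199
gripper_force: 35.0
```

servo_tool(claw=[1, 1, 1, 1, 1, 1, 1, 1], delta_pos=[[0.8, 0, 0.1], [1.6, 0, 0.1], [2, 0, 0.1], [2.3, 0, 0.1], [2.5, 0, 0.1], [2.7, 0, 0.1], [2.8, 0, 0.1], [2.8, 0, 0.1]], dr=[[0, 0, 0], [0, 0, 0], [0, 0, 0], [0, 0, 0], [0, 0, 0], [0, 0, 0], [0, 0, 0], [0, 0, 0]])

```text
t: 24.3
position: [0.5683, -0.0537, 0.0914]
eef_rot: [0.0, 1.0, 0.031, 0.0]
force: [-0.3, -0.1, -3.4]
opening: 0.2
gripper_force: 35.0
```

servo_tool(claw=[1, 1, 1, 1, 1], delta_pos=[[0, 0, 0.1], [0.2, 0, 0.1], [0.4, 0, 0.1], [0.5, 0, 0.1], [0.5, 0, 0.1]], dr=[[0, 0, 0], [0, 0, 0], [0, 0, 0], [0, 0, 0], [0, 0, 0]])

```text
t: 24.92
position: [0.572, -0.0535, 0.091]
eef_rot: [0.0, 1.0, 0.031, -0.002]
force: [-13.8, -1.5, 9.1]
opening: 0.202
gripper_force: 35.0
```

servo_tool(claw=[1, 1, 1, 1, 4, 4, 4, 4, 4, 4, 4, 4], delta_pos=[[0.2, 0, 0], [0.2, 0, 0], [-0.1, 0, 0], [-0.15, 0, 0], [-0.15, 0, 0], [-0.15, 0, 0], [-0.15, 0, 0], [-0.15, 0, -2], [-0.3, 0, -6], [-2, 0, -10], [-4, 0, -14], [-4, 0, -14]], dr=[[0, 0, 0], [0, 0, 0], [0, 0, 0], [0, 0, 0], [0, 0, 0], [0, 0, 0], [0, 0, 0], [0, 0, 0], [0, 0, 0], [0, 0, 0], [0, 0, 0], [0, 0, 0]])

```text
t: 26.42
position: [0.5337, -0.0561, 0.2334]
eef_rot: [0.001, 1.0, 0.031, 0.003]
force: [0.2, 0.5, -0.3]
opening: 0.456
gripper_force: 0.0
```

```bash
python3 - <<'E'
from h import *
p,d,X=cam("top");cv2.imwrite("pics/t4.png",cv2.resize(p[130:260,240:460],None,fx=3.5,fy=3.5,interpolation=cv2.INTER_CUBIC))
np.save("t4.npy",X)
m=(X[...,2]>.053)&(X[...,2]<.072)&(X[...,0]>.5)&(X[...,0]<.7)&(X[...,1]<-.22)&(X[...,1]>-.48)
print("station",m.sum(),cv2.minAreaRect(X[m][:,:2].astype(np.float32)))
a=np.radians(-8.2);L=(X[...,:2]-[.612,-.3396])@np.array([[np.cos(a),-np.sin(a)],[np.sin(a),np.cos(a)]])
k=(X[...,2]>.094)&(X[...,2]<.11)&(abs(L[...,0])<.05)&(abs(L[...,1])<.08);print("knob",k.sum(),X[k].mean(0),L[k].mean(0),L[k].min(0),L[k].max(0))
b=viewer.find_in("cover_knob","top");print(b[:2])
p,d,X=cam("side");cv2.imwrite("pics/s4.png",cv2.resize(p[100:310,200:420],None,fx=2.8,fy=2.8,interpolation=cv2.INTER_CUBIC))
k=(X[...,2]>.078)&(X[...,2]<.11)&(abs(X[...,0]-.607)<.03)&(abs(X[...,1]+.37)<.03);print("side knob",k.sum(),X[k].mean(0),X[k].min(0),X[k].max(0))
E
```

```text
station 918 ((0.6113928556442261, -0.3395273983478546), (0.17044049501419067, 0.11136358976364136), 82.11746215820312)
knob 30 [ 0.60702265 -0.3674928   0.10043459] [-0.00094814 -0.02831754] [-0.00966531 -0.03852259] [ 0.00881793 -0.01854571]
[{'box': [405.1, 176.7, 419.1, 196.0], 'confidence': 0.78}]
side knob 32 [ 0.60049169 -0.36405147  0.09187836] [ 0.5945084  -0.37822586  0.07820971] [ 0.60953713 -0.35648897  0.1045412 ]
```

View pics/t4.png

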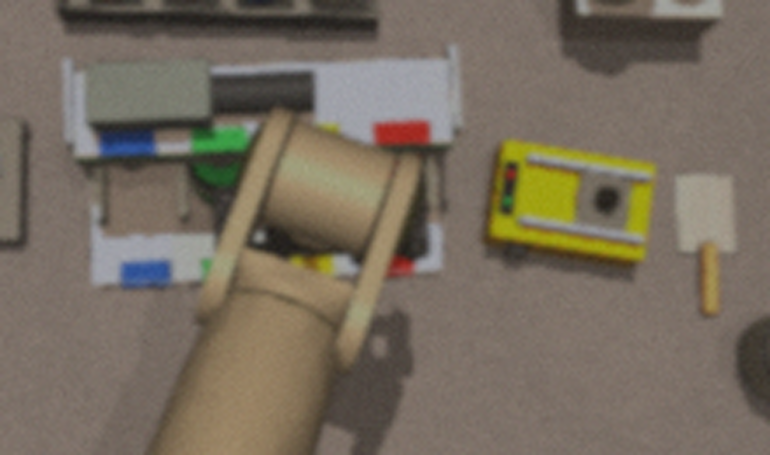

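View pics/s4.png

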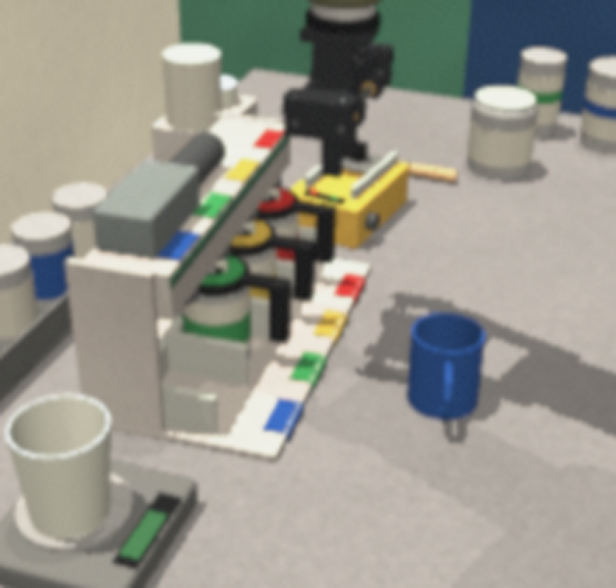

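All three tins are home with handles forward, and the top view shows the cover shut with its knob at (606,198). I measure the knob at (0.607, −0.3675), top z 0.10, and I'll grip it with the fingers along the station's x to stay clear of the mixer.

```bash
python3 -c "
from h import *
delta(.607,-.3675,.2,81.8)"
```

```text
pos [ 0.5332 -0.0557  0.2294] t 26.6 F [ 0.   0.7 -0.2] cm [ 5.42 31.58  2.92] deg [-8.000e-02  4.000e-02 -7.822e+01]
```

servo_tool(claw=[3.4, 3.4, 3.4, 3.4, 3.4, 3.4, 3.4, 3.4, 3.4, 3.4, 3.4, 3.4], delta_pos=[[-2, 0, -4], [-2, 5, -5], [-1, 10, -5], [0, 15, -5], [1, 20, -5], [3, 25, -5], [5.4, 30, -4], [5.4, 31.6, -2], [5.4, 31.6, 0], [5.4, 31.6, 2.9], [5.4, 31.6, 2.9], [5.4, 31.6, 2.9]], dr=[[0, 0, 0], [0, 0, -9], [0, 0, -18], [0, 0, -27], [0, 0, -36], [0, 0, -45], [0, 0, -54], [0, 0, -63], [0, 0, -72], [0, 0, -78], [0, 0, -78.2], [0, 0, -78.2]])

```text
t: 28.08
position: [0.6072, -0.3679, 0.2019]
eef_rot: [0.0, 0.757, 0.654, 0.0]
force: [-0.1, -0.4, 0.9]
opening: 0.39
gripper_force: 0.0
```

```bash
python3 -c "
from h import *
delta(.607,-.3675,.0975,81.8)
p,d,X=cam('top')
print([(c,tin(p,X,c)) for c in('red','yellow','green')])"
```

```text
pos [ 0.6072 -0.3679  0.2019] t 28.1 F [-0.1 -0.4  0.9] cm [ 0.04 -0.03 10.44] deg [ 0.03  0.01 -0.12]
[('red', (array([0.4254, 0.541 ]), 7, 0, np.float64(nan), array([nan, nan]), array([nan, nan]))), ('yellow', None), ('green', None)]h.py:22: RuntimeWarning: Mean of empty slice.
  return c0.round(4), len(D), len(h), np.degrees(np.arctan2(-hd[1],-hd[0])).round(1), (c0+.072*hd/np.linalg.norm(hd)).round(4), (h.mean(0)).round(4)
  ret = um.true_divide(
```

servo_tool(claw=[3.4, 3.4, 3.4, 3.4, 3.4, 1.5, 1.5, 1.5, 1.5], delta_pos=[[0, 0, 4], [0, 0, 8], [0, 0, 10], [0, 0, 10.4], [0, 0, 10.4], [0, 0, 10.4], [0, 0, 10.4], [0, 0, 10.4], [0, 0, 10.4]], dr=[[0, 0, 0], [0, 0, 0], [0, 0, 0], [0, 0, 0], [0, 0, 0], [0, 0, 0], [0, 0, 0], [0, 0, 0], [0, 0, 0]], force=15)

```text
t: 29.25
position: [0.6076, -0.3682, 0.0987]
eef_rot: [0.002, 0.756, 0.655, 0.0]
force: [5.2, -0.4, 7.1]
opening: 0.223
gripper_force: 15.0
```

servo_tool(claw=[1.5, 1.5, 1.5, 1.5, 1.5, 1.5, 1.5, 1.5], delta_pos=[[1, 0, 0], [2, 0, 0], [3, 0, 0], [4, 0, 0], [5, 0, 0], [6, 0, 0], [6.4, 0, 0], [6.4, 0, 0]], dr=[[0, 0, 0], [0, 0, 0], [0, 0, 0], [0, 0, 0], [0, 0, 0], [0, 0, 0], [0, 0, 0], [0, 0, 0]])

```text
t: 30.25
position: [0.6162, -0.3093, 0.0987]
eef_rot: [0.005, 0.757, 0.654, -0.002]
force: [5.2, -21.7, -0.8]
opening: 0.229
gripper_force: 15.0
```

Firm stop after about 60 mm. I release, rise and measure how far the cover is open.

servo_tool(claw=[1.5, 3.4, 3.4, 3.4, 3.4, 3.4, 3.4, 3.4, 3.4, 3.4], delta_pos=[[-0.2, 0, 0], [-0.2, 0, 0], [-0.2, 0, 0], [-0.2, 0, 0], [-0.2, 0, -3], [-3, 0, -8], [-8, 0, -12], [-13, 0, -14], [-18, 0, -14], [-18, 0, -14]], dr=[[0, 0, 0], [0, 0, 0], [0, 0, 0], [0, 0, 0], [0, 0, 0], [0, 0, 0], [0, 0, 0], [0, 0, 0], [0, 0, 0], [0, 0, 0]])

```text
t: 31.5
position: [0.5886, -0.4858, 0.2354]
eef_rot: [-0.001, 0.757, 0.653, -0.0]
force: [0.8, 0.2, -0.3]
opening: 0.386
gripper_force: 0.0
```

```bash
python3 - <<'E'
from h import *
p,d,X=cam("top");cv2.imwrite("pics/t5.png",cv2.resize(p[130:230,280:460],None,fx=4.4,fy=4.4,interpolation=cv2.INTER_CUBIC))
a=np.radians(-8.1);L=(X[...,:2]-[.6117,-.3396])@np.array([[np.cos(a),-np.sin(a)],[np.sin(a),np.cos(a)]])
k=(X[...,2]>.094)&(X[...,2]<.11)&(abs(L[...,0])<.05)&(abs(L[...,1])<.09);print("knob",k.sum(),L[k].mean(0),L[k].min(0),L[k].max(0))
h=cv2.cvtColor(p,cv2.COLOR_BGR2HSV);g=(h[...,0]>45)&(h[...,0]<85)&(h[...,1]>90)&(abs(L[...,0])<.04)&(abs(L[...,1]+.04)<.03);print("btn",g.sum(),X[g].mean(0),L[g].mean(0))
delta(.606,-.379,.12,81.8)
E
```

```text
knob 30 [-0.0006633   0.02252575] [-0.01086431  0.01206322] [0.01020064 0.03211148]
btn 56 [ 0.60597463 -0.38012914  0.06474317] [ 4.23571422e-05 -4.09315208e-02]
pos [ 0.5896 -0.4837  0.2359] t 31.6 F [-0.2  0.2  0.6] cm [10.58  0.12 11.6 ] deg [-0.09 -0.08 -0.12]
```

View pics/t5.png

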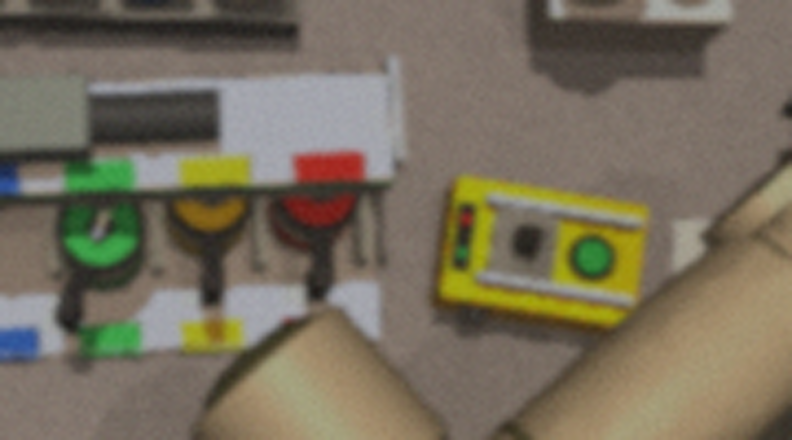

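The picture shows the green tin has been knocked: its disc is now at (100,235), pulled out of the bay and turned, handle at (70,300). The cover is at its open end stop: plate at (525,240), knob travel fits 62 mm from a shut position over the button at (592,257). Green goes back before anything else.

```bash
sed -i 's/(X\[...,0\]<.56)&(X\[...,0\]>.2)/(X[...,0]<.7)\&(X[...,0]>.2)/' h.py; python3 - <<'E'
from h import *
p,d,X=cam("top")
a=np.radians(3.55);M=np.array([[np.cos(a),np.sin(a)],[-np.sin(a),np.cos(a)]])
for c in("green","yellow","red"):
    t=tin(p,X,c);print(c,t,"L",M@t[0]);hand(X,t[0])
# circle through the visible green disc edge
t=tin(p,X,"green")
h=cv2.cvtColor(p,cv2.COLOR_BGR2HSV)
m=(h[...,0]>45)&(h[...,0]<85)&(h[...,1]>110)&(X[...,2]>.09)&(X[...,2]<.14)&(abs(X[...,1]-.03)<.06)&(X[...,0]<.7)
print("disc rect",m.sum(),X[m].min(0),X[m].max(0))
k=(abs(X[...,2]-.114)<.012)&(X[...,0]>.46)&(X[...,0]<.56)&(X[...,1]>-.02)&(X[...,1]<.1)&(h[...,2]<70)
c=cv2.minAreaRect(X[k][:,:2].astype(np.float32));print("dark handle",k.sum(),c,X[k].mean(0),X[k][X[k][:,0]<X[k][:,0].min()+.024].mean(0))
delta(.49,.04,.25,-10)
E
```

```text
green (array([0.6059, 0.0405]), 135, 84, np.float64(48.4), array([ 0.5581, -0.0133]), array([0.5808, 0.0122])) L [0.60724511 0.00290523]
  comp 94 yaw 90.6 rmax 0.1 mean [ 0.0008 -0.0822]
  comp 42 yaw -22.6 rmax 0.079 mean [-0.0587  0.0244]Traceback (most recent call last):
  File "<stdin>", line 5, in <module>
TypeError: 'NoneType' object is not subscriptable
```

```bash
python3 - <<'E'
from h import *
delta(.42,-.24,.26,30)
delta(.54,.068,.22,-16)
E
```

```text
pos [ 0.5903 -0.4823  0.2366] t 31.6 F [-0.3  0.9  0.9] cm [ 21.55 -20.33  -2.29] deg [-8.000e-02 -4.000e-02  5.178e+01]
pos [ 0.5903 -0.4823  0.2366] t 31.6 F [-0.3  0.9  0.9] cm [ 53.75 -12.85   1.74] deg [-9.000e-02 -1.000e-02  9.778e+01]
```

servo_tool(claw=[3.4, 3.4, 3.4, 3.4, 3.4, 3.4, 3.4, 3.4, 3.4, 3.4, 3.4, 3.4], delta_pos=[[3, -4, -3], [7, -8, -3], [11, -12, -3], [16, -17, -3], [21.5, -20, -3], [27, -20, -3], [32, -19, -3], [37, -18, -3], [42, -17, -3], [47, -16, -3], [51, -15, -2], [53, -14.5, 0]], dr=[[0, 0, 8], [0, 0, 17], [0, 0, 26], [0, 0, 35], [0, 0, 44], [0, 0, 53], [0, 0, 62], [0, 0, 70], [0, 0, 78], [0, 0, 86], [0, 0, 94], [0, 0, 97.8]])

```text
t: 33.1
position: [0.5222, 0.0659, 0.2379]
eef_rot: [-0.0, 0.99, -0.139, 0.001]
force: [-0.3, -0.2, 0.1]
opening: 0.385
gripper_force: 0.0
```

```bash
python3 - <<'E'
from h import *
delta(.5403,.068,.092,-16)
p,d,X=cam("side");cv2.imwrite("pics/s6.png",cv2.resize(p[100:310,200:420],None,fx=2.8,fy=2.8,interpolation=cv2.INTER_CUBIC))
E
```

```text
pos [0.5222 0.0659 0.2379] t 33.1 F [-0.3 -0.2  0.1] cm [ 1.65 -0.69 14.59] deg [-0.04 -0.11  0.04]
```

View pics/s6.png

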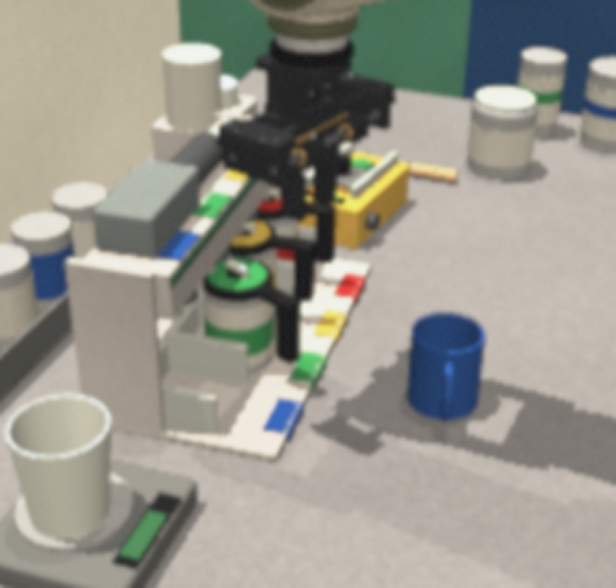

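The side view shows green a few cm out of its lane, handle turned toward the blue bay at (290,330), upright. I descend on the handle and grip.

servo_tool(claw=[4.6, 4.6, 4.6, 4.6, 4.6, 4.6, 4.6], delta_pos=[[1.4, -0.7, 1], [1.4, -0.7, 4], [1.4, -0.7, 8], [1.4, -0.7, 11], [1.4, -0.7, 13.5], [1.4, -0.7, 14.6], [1.4, -0.7, 14.6]], dr=[[0, 0, 0], [0, 0, 0], [0, 0, 0], [0, 0, 0], [0, 0, 0], [0, 0, 0], [0, 0, 0]])

```text
t: 34.02
position: [0.5376, 0.0657, 0.0918]
eef_rot: [-0.0, 0.99, -0.139, -0.0]
force: [0.2, 0.6, 0.2]
opening: 0.521
gripper_force: 0.0
```

servo_tool(claw=[1, 1, 1, 1, 1, 1], delta_pos=[[0, 0, 0], [0, 0, 0], [0, 0, 0], [0, 0, 0], [0, 0, 0], [0, 0, 0]], dr=[[0, 0, 0], [0, 0, 0], [0, 0, 0], [0, 0, 0], [0, 0, 0], [0, 0, 0]], force=35)

```text
t: 34.78
position: [0.5381, 0.0654, 0.0918]
eef_rot: [0.0, 0.99, -0.139, 0.0]
force: [-1.8, -1.8, 5.2]
opening: 0.199
gripper_force: 34.7
```

```bash
python3 - <<'E'
from h import *
s=bot.read_state()["position"];c,n=.99808,.06192
x,y=c*s[0]+n*s[1],-n*s[0]+c*s[1];print(x,y)
def w(x,y):return c*x-n*y,n*x+c*y
delta(*w(x-.06,y),.093,-16)
delta(*w(.464,.001),.093,3.55)
E
```

```text
0.5410695607529976 0.03198716812451326
pos [0.5381 0.0654 0.0918] t 34.8 F [-1.8 -1.8  5.2] cm [-5.65  2.01 -0.12] deg [ 0.   -0.02 -0.02]
pos [0.5381 0.0654 0.0918] t 34.8 F [-1.8 -1.8  5.2] cm [-6.22  5.5  -0.12] deg [ 1.000e-02 -2.000e-02 -1.957e+01]
```

servo_tool(claw=[1, 1, 1, 1, 1, 1, 1, 1, 1, 1, 1], delta_pos=[[0, 0, -0.2], [-1, 0.35, -0.2], [-2.2, 0.8, -0.2], [-3.4, 1.2, -0.2], [-4.6, 1.6, -0.2], [-5.6, 2, -0.2], [-5.8, 3, -0.2], [-6, 4, -0.2], [-6.2, 5, -0.2], [-6.2, 5.5, -0.2], [-6.2, 5.5, -0.2]], dr=[[0, 0, 0], [0, 0, 0], [0, 0, 0], [0, 0, 0], [0, 0, 0], [0, 0, 0], [0, 0, -5], [0, 0, -10], [0, 0, -16], [0, 0, -19.6], [0, 0, -19.6]])

```text
t: 36.15
position: [0.4625, 0.0296, 0.0933]
eef_rot: [-0.0, 1.0, 0.031, -0.001]
force: [-1.0, -1.4, -1.3]
opening: 0.201
gripper_force: 34.6
```

```bash
python3 - <<'E'
from h import *
c,n=.99808,.06192
x,y=.464,.001
delta(c*x-n*y,n*x+c*y,.0922,3.55)
E
```

```text
pos [0.4625 0.0296 0.0933] t 36.1 F [-1.  -1.4 -1.3] cm [ 0.06 -0.01  0.11] deg [-0.02  0.06 -0.03]
```

servo_tool(claw=[1, 1, 1, 1, 1, 1, 1, 1, 1], delta_pos=[[0.6, 0, 0], [1.8, 0, 0], [3, 0, 0], [4.2, 0, 0], [5.4, 0, 0], [6.6, 0, 0], [7.8, 0, 0], [8.8, 0, 0], [8.8, 0, 0]], dr=[[0, 0, 0], [0, 0, 0], [0, 0, 0], [0, 0, 0], [0, 0, 0], [0, 0, 0], [0, 0, 0], [0, 0, 0], [0, 0, 0]])

```text
t: 37.28
position: [0.5516, 0.0353, 0.0933]
eef_rot: [0.0, 1.0, 0.031, 0.0]
force: [0.2, 1.2, -2.2]
opening: 0.197
gripper_force: 34.6
```

servo_tool(claw=[1, 1, 1, 1, 1, 1], delta_pos=[[0.5, 0, 0.1], [1, 0, 0.1], [1.3, 0, 0.1], [1.5, 0, 0.1], [1.6, 0, 0.1], [1.6, 0, 0.1]], dr=[[0, 0, 0], [0, 0, 0], [0, 0, 0], [0, 0, 0], [0, 0, 0], [0, 0, 0]])

```text
t: 38.02
position: [0.5606, 0.0362, 0.0922]
eef_rot: [-0.0, 0.999, 0.032, -0.01]
force: [-42.6, -6.3, 25.7]
opening: 0.204
gripper_force: 35.5
```

servo_tool(claw=[1, 1, 4, 4, 4, 4, 4, 4, 4, 4, 4], delta_pos=[[-0.5, 0, 0], [-0.55, 0, 0], [-0.55, 0, 0], [-0.55, 0, 0], [-0.55, 0, 0], [-0.55, 0, -2], [-0.7, 0, -6], [-2, 0, -10], [-5, 1, -14], [-9, 5, -15], [-12, 10, -15]], dr=[[0, 0, 0], [0, 0, 0], [0, 0, 0], [0, 0, 0], [0, 0, 0], [0, 0, 0], [0, 0, 0], [0, 0, 0], [0, 0, 0], [0, 0, 0], [0, 0, 0]])

```text
t: 39.4
position: [0.4526, -0.0717, 0.2436]
eef_rot: [0.001, 0.999, 0.032, 0.001]
force: [-0.0, 0.4, -0.6]
opening: 0.457
gripper_force: 0.0
```

servo_tool(claw=[4, 4, 4, 4, 4, 4, 4, 4], delta_pos=[[0, 5, 0], [0, 10, 0], [0, 15, 0], [2, 20, 0], [4, 25, 0], [6, 28, 0], [6, 28, 0], [6, 28, 0]], dr=[[0, 0, -8], [0, 0, -16], [0, 0, -25], [0, 0, -34], [0, 0, -43], [0, 0, -50], [0, 0, -50], [0, 0, -50]])

```text
t: 40.4
position: [0.5306, -0.346, 0.2424]
eef_rot: [-0.0, 0.893, 0.45, -0.0]
force: [-0.2, -0.5, -0.0]
opening: 0.449
gripper_force: 0.0
```

```bash
python3 - <<'E'
from h import *
p,d,X=cam("top");cv2.imwrite("pics/t7.png",cv2.resize(p[130:230,250:430],None,fx=4.4,fy=4.4,interpolation=cv2.INTER_CUBIC))
a=np.radians(3.55);M=np.array([[np.cos(a),np.sin(a)],[-np.sin(a),np.cos(a)]]);L=X[...,:2]@M.T
for c,y in dict(red=-.179,yellow=-.089,green=.001).items():
    m=(abs(X[...,2]-.114)<.01)&(abs(L[...,1]-y)<.03)&(L[...,0]>.5)&(L[...,0]<.575)
    q=L[m];lo=q[:,0].min();tip=q[q[:,0]<lo+.03];print(c,m.sum(),"front x'",np.sort(q[:,0])[:6].round(4),"y'",tip[:,1].mean().round(4))
delta(.605,-.38,.2,81.8)
E
```

```text
red 30 front x' [0.5553 0.5558 0.5563 0.5577 0.5589 0.5589] y' -0.1775
yellow 29 front x' [0.5551 0.5552 0.5558 0.5558 0.5565 0.558 ] y' -0.0879
green 30 front x' [0.555  0.5552 0.5554 0.5557 0.5559 0.5582] y' 0.0027
pos [ 0.5306 -0.3459  0.2427] t 40.5 F [-1.   0.6 -0.2] cm [1.67 8.01 4.27] deg [  0.    -0.   -28.25]
```

View pics/t7.png

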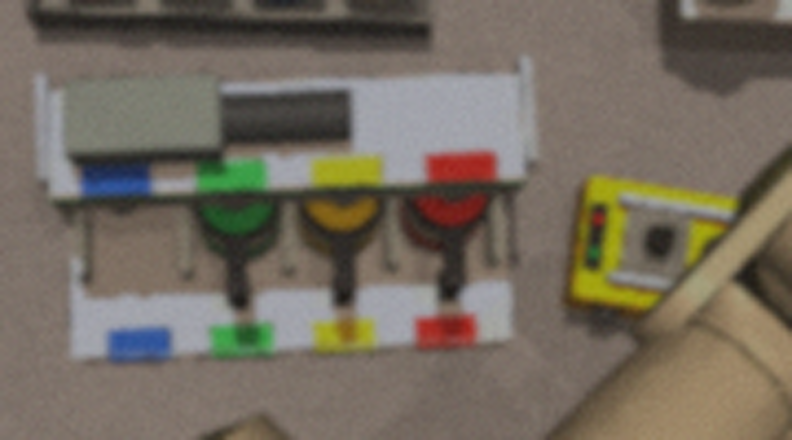

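All three handles line up at the same depth (front x′ 0.555 each), so green is home again. Since the cover was opened before green got knocked out, I'll shut it and open it anew so the order holds. Grip the knob at (0.615, −0.317).

```bash
python3 -c "
from h import *
delta(.615,-.317,.0985,81.9)"
```

```text
pos [ 0.5306 -0.3459  0.2427] t 40.5 F [-1.   0.6 -0.2] cm [ 7.33  5.07 14.42] deg [  0.    -0.   -28.35]
```

servo_tool(claw=[3.4, 3.4, 3.4, 3.4, 3.4, 3.4, 3.4, 3.4], delta_pos=[[3, 2, 0], [6, 4, 0], [7.3, 5.1, 1], [7.3, 5.1, 4], [7.3, 5.1, 8], [7.3, 5.1, 12], [7.3, 5.1, 14.4], [7.3, 5.1, 14.4]], dr=[[0, 0, -9], [0, 0, -18], [0, 0, -27], [0, 0, -28.4], [0, 0, -28.4], [0, 0, -28.4], [0, 0, -28.4], [0, 0, -28.4]])

```text
t: 41.45
position: [0.6145, -0.3171, 0.0974]
eef_rot: [-0.002, 0.755, 0.656, -0.0]
force: [-0.1, -0.3, 0.8]
opening: 0.387
gripper_force: 0.0
```

servo_tool(claw=[1.5, 1.5, 1.5, 1.5, 1.5, 1.5, 1.5, 1.5, 1.5, 1.5, 1.5, 1.5], delta_pos=[[0, 0, 0], [0, 0, 0], [0, 0, 0], [0, 0, 0], [-1, 0, 0], [-2, 0, 0], [-3, 0, 0], [-4, 0, 0], [-5, 0, 0], [-5.8, 0, 0], [-6.3, 0, 0], [-6.3, 0, 0]], dr=[[0, 0, 0], [0, 0, 0], [0, 0, 0], [0, 0, 0], [0, 0, 0], [0, 0, 0], [0, 0, 0], [0, 0, 0], [0, 0, 0], [0, 0, 0], [0, 0, 0], [0, 0, 0]], force=20)

```text
t: 42.95
position: [0.6062, -0.3799, 0.1004]
eef_rot: [-0.001, 0.755, 0.656, 0.0]
force: [-7.2, 6.6, 8.9]
opening: 0.223
gripper_force: 20.0
```

servo_tool(claw=[1.5, 1.5, 1.5, 1.5, 1.5, 1.5, 1.5, 1.5, 1.5, 1.5], delta_pos=[[-0.1, 0, 0], [1, 0, 0], [2, 0, 0], [3, 0, 0], [4, 0, 0], [5, 0, 0], [6, 0, 0], [6.5, 0, 0], [6.6, 0, 0], [6.6, 0, 0]], dr=[[0, 0, 0], [0, 0, 0], [0, 0, 0], [0, 0, 0], [0, 0, 0], [0, 0, 0], [0, 0, 0], [0, 0, 0], [0, 0, 0], [0, 0, 0]])

```text
t: 44.2
position: [0.6151, -0.3181, 0.1005]
eef_rot: [0.002, 0.755, 0.655, -0.001]
force: [-4.9, -10.7, 2.4]
opening: 0.226
gripper_force: 20.0
```

```bash
python3 -c "
from h import *
delta(.606,-.3795,.09,81.9)"
```

```text
pos [ 0.6151 -0.3181  0.1005] t 44.2 F [ -4.9 -10.7   2.4] cm [-6.2  -0.04  1.08] deg [0.11 0.31 0.01]
```

servo_tool(claw=[1.5, 3.4, 3.4, 3.4, 3.4, 2, 0, 0, 0, 0, 0, 0], delta_pos=[[-0.3, 0, 0], [-0.3, 0, 0], [-0.3, 0, 0], [-0.3, 0, -2], [-0.3, 0, -4.5], [-3, 0, -4.5], [-6.5, 0, -4.5], [-6.5, 0, -4.5], [-6.5, 0, -4.5], [-6.5, 0, -4.5], [-6.5, 0, -4.5], [-6.5, 0, -4.5]], dr=[[0, 0, 0], [0, 0, 0], [0, 0, 0], [0, 0, 0], [0, 0, 0], [0, 0, 0], [0, 0, 0], [0, 0, 0], [0, 0, 0], [0, 0, 0], [0, 0, 0], [0, 0, 0]])

```text
t: 45.7
position: [0.6067, -0.3793, 0.1435]
eef_rot: [-0.0, 0.755, 0.656, 0.0]
force: [0.1, -0.3, -0.3]
opening: 0.003
gripper_force: 0.0
```

```bash
python3 -c "
from h import *
delta(.606,-.3795,.086,81.9);print(bot.read_state()['opening'])
p,d,X=cam('top');a=np.radians(3.55);M=np.array([[np.cos(a),np.sin(a)],[-np.sin(a),np.cos(a)]]);L=X[...,:2]@M.T
for c,y in dict(red=-.179,yellow=-.089,green=.001).items():
    m=(abs(X[...,2]-.114)<.01)&(abs(L[...,1]-y)<.03)&(L[...,0]>.5)&(L[...,0]<.575)
    print(c,m.sum(),np.sort(L[m][:,0])[:3])"
```

```text
pos [ 0.6067 -0.3793  0.1435] t 45.7 F [ 0.1 -0.3 -0.3] cm [-0.03 -0.07  5.75] deg [-0.   -0.    0.11]
0.002842394930732756
red 31 [0.55579997 0.55608448 0.55616275]
yellow 30 [0.55505089 0.55573764 0.55618375]
green 30 [0.55471678 0.55540949 0.55548803]
```

All tins are still home. Now the button.

servo_tool(claw=[0, 0, 0, 0, 0, 0, 0], delta_pos=[[0, 0, 3], [0, 0, 5], [0, 0, 5.8], [0, 0, 6.2], [0, 0, 6.6], [0, 0, 6.8], [0, 0, 6.8]], dr=[[0, 0, 0], [0, 0, 0], [0, 0, 0], [0, 0, 0], [0, 0, 0], [0, 0, 0], [0, 0, 0]])

```text
t: 46.62
position: [0.6068, -0.3799, 0.0791]
eef_rot: [0.001, 0.755, 0.656, -0.0]
force: [-9.2, 6.3, 19.2]
opening: 0.006
gripper_force: 9.5
```

Button is fully in (z 0.079, 19 N). Rise, return to the knob and shut the cover.

servo_tool(claw=[0, 0, 1, 3.4, 3.4, 3.4, 3.4, 3.4, 3.4, 3.4], delta_pos=[[0, 0, -3], [0, 0, -6.8], [0, 0, -6.8], [3, 0, -6.8], [6.2, 0, -6.8], [6.2, 0, -6.8], [6.2, 0, -6.8], [6.2, 0, -4], [6.2, 0, -2.2], [6.2, 0, -2.2]], dr=[[0, 0, 0], [0, 0, 0], [0, 0, 0], [0, 0, 0], [0, 0, 0], [0, 0, 0], [0, 0, 0], [0, 0, 0], [0, 0, 0], [0, 0, 0]])

```text
t: 47.88
position: [0.6145, -0.3186, 0.0958]
eef_rot: [-0.001, 0.755, 0.656, -0.0]
force: [0.6, -0.2, 0.1]
opening: 0.387
gripper_force: 0.0
```

servo_tool(claw=[1.5, 1.5, 1.5, 1.5, 1.5, 1.5, 1.5, 1.5, 1.5, 1.5, 1.5, 1.5], delta_pos=[[0, 0, 0], [0, 0, 0], [0, 0, 0], [0, 0, 0], [-1, 0, 0], [-2, 0, 0], [-3, 0, 0], [-4, 0, 0], [-5, 0, 0], [-6, 0, 0], [-6.5, 0, 0], [-6.5, 0, 0]], dr=[[0, 0, 0], [0, 0, 0], [0, 0, 0], [0, 0, 0], [0, 0, 0], [0, 0, 0], [0, 0, 0], [0, 0, 0], [0, 0, 0], [0, 0, 0], [0, 0, 0], [0, 0, 0]], force=20)

```text
t: 49.38
position: [0.6062, -0.3798, 0.0984]
eef_rot: [-0.003, 0.754, 0.656, 0.001]
force: [-8.9, 16.4, 11.4]
opening: 0.224
gripper_force: 20.0
```

Cover is hard against its shut stop. Release, withdraw to the side and check.

servo_tool(claw=[1.5, 3.4, 3.4, 3.4, 3.4, 3.4, 3.4, 3.4, 3.4, 3.4], delta_pos=[[0.2, 0, 0], [0.2, 0, 0], [0.2, 0, 0], [0.2, 0, -2], [0.2, 0, -5], [-3, 0, -10], [-8, 2, -14], [-12, 4, -14], [-15, 6, -14], [-15, 6, -14]], dr=[[0, 0, 0], [0, 0, 0], [0, 0, 0], [0, 0, 0], [0, 0, 0], [0, 0, 0], [0, 0, 0], [0, 0, 0], [0, 0, 0], [0, 0, 0]])

```text
t: 50.62
position: [0.6151, -0.5171, 0.2227]
eef_rot: [0.009, 0.756, 0.655, 0.002]
force: [0.6, -0.8, -0.2]
opening: 0.382
gripper_force: 0.0
```

```bash
python3 - <<'E'
from h import *
p,d,X=cam("top");cv2.imwrite("pics/t8.png",cv2.resize(p[120:270,200:460],None,fx=3,fy=3,interpolation=cv2.INTER_CUBIC))
a=np.radians(3.55);M=np.array([[np.cos(a),np.sin(a)],[-np.sin(a),np.cos(a)]]);L=X[...,:2]@M.T
for c,y in dict(red=-.179,yellow=-.089,green=.001).items():
    m=(abs(X[...,2]-.114)<.01)&(abs(L[...,1]-y)<.03)&(L[...,0]>.5)&(L[...,0]<.575)
    print(c,m.sum(),np.sort(L[m][:,0])[:3])
a=np.radians(-8.1);L=(X[...,:2]-[.6117,-.3396])@np.array([[np.cos(a),-np.sin(a)],[np.sin(a),np.cos(a)]])
k=(X[...,2]>.094)&(X[...,2]<.11)&(abs(L[...,0])<.05)&(abs(L[...,1])<.09);print("knob",k.sum(),L[k].mean(0))
E
```

```text
red 31 [0.55544147 0.55565161 0.55587044]
yellow 29 [0.55496896 0.55544445 0.55569905]
green 29 [0.55483326 0.55558228 0.55582182]
knob 30 [-0.00086576 -0.03909977]
```

View pics/t8.png

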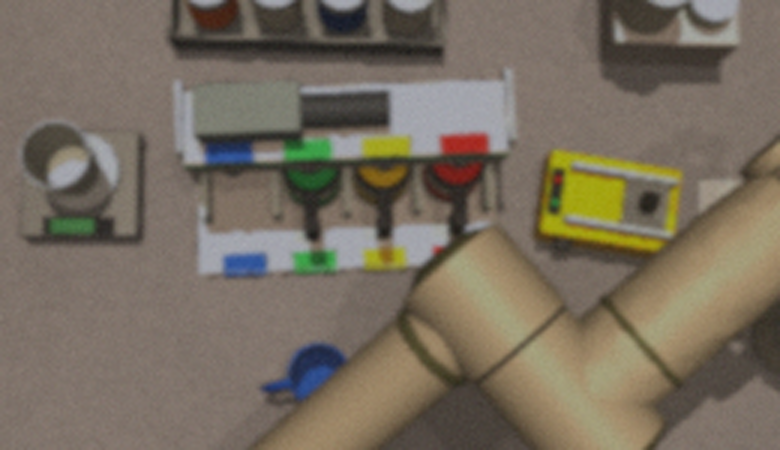

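The tins are home at crop (312,175), (383,175) and (458,175). The cover is shut, its knob at (648,202), 61.6 mm from the open position. The bystanders in view are unmoved.

```bash
python3 -c "
from rig import bot
print(bot.close_job())"
```

```text
the job is handed in; nothing more can be done
None
```

The job is handed in: the red, yellow and green tins are home in their own bays (there was no blue tin; green was knocked out partway and put back), and the cover was then opened, the button pressed fully in, and the cover shut.

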